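# Dig the carrying fork out of the hot-shop tool bin

## Robot

A 7-joint arm with a two-finger parallel gripper is mounted at the origin on the work surface. World frame = base frame: x ahead of the robot, y to its left, z up, the work surface at z = 0. Lengths are in m, angles in rad, forces in N, time in s.
With the tool pointing down it reaches from about 0.35 to 0.9 m from the base axis. Payload 19.9 kg.
Tool frame: the origin (TCP) lies between the finger pads; the fingertips stand 19 mm ahead of it and the grasp point (between the pads) is the TCP; z points along the fingers, y is the direction in which the jaws open and shut (so a half turn about z gives the same grasp; the last joint's range is limited). The gripper opens to 94 mm and grips with 3 to 60 N. Pads are 16 mm wide; open, the fingers measure 119 mm over their backs; the gripper's body (75 mm by 177 mm) begins 78 mm behind the grasp point.
Start: joints at [1.091, 0.417, -0.01, 1.614, 0.005, 1.111, -0.053], TCP at [0.265, -0.566, 0.224] pointing down, gripper open.
Joint ranges: [-2.81, 2.81], [-0.39, 2.02], [-1.27, 1.25], [0.06, 2.57], [-1.19, 4.33], [0.19, 2], [-2.82, 2.82]. Speed limits (rad/s): [1.89, 1.89, 2.39, 2.39, 3.01, 3.01, 3.01].

## Interface

Orientations are given as a 3x3 rotation matrix whose columns are the frame's x, y, z axes.
In Python, from rig import robot gives the robot as it stands. Calls block until the motion is done:
- robot.move_ptp(position, orientation): joint-space move of the TCP to a pose.
- robot.move_linear(position, velocity=0.15, frame=None, threshold=None): straight line of the TCP; frame=None keeps the orientation; velocity is the mean speed in m/s. With threshold (N) it stops when the force on the tool has changed by that much, and returns True; else False.
- robot.goto_joints(angles): joint-space move.
- robot.gripper_to(opening): finger opening in m; the grip force is fixed at half the most; returns when the fingers have stopped.
- robot.pause(seconds).
- robot.ik(position, orientation): joint angles nearest the present ones, or None.
- robot.get_state(): the state.
- robot.grab_frame(name): name is "scene" or "top"; returns the picture (400x640x3 uint8, red, green, blue); there is no depth.
- robot.camera_info(name): a dict with "fx", "fy", "cx", "cy" (pixels), "rvec" (rotation vector, rad) and "tvec" (3), from world to camera coordinates, as OpenCV has them. Camera axes: x right, y down, z forward; pixel columns grow to the right and rows downward; lengths in m; the calibration is good to about 2 mm. A picture is of the moment at which its call begins. camera_info takes no time and is no camera call.
A pose or a line that the arm cannot do raises robot.PlanningError and nothing moves.
- robot.sign_off(): hands the job in, once; it reports no verdict.
The state is a dict: "time": time; "qpos": joint angles; "joint_vel": joint speeds; "effort": joint torques, N m; "ee_pos": TCP position; "tool_rot": TCP orientation; "force": force on the tool from outside, world axes, zero at the start; "moment": the same for the moment, N m; "opening": finger opening in m.
Only numpy, scipy, OpenCV 4.12 (cv2) and the standard library are available. Lean on these libraries where they do the work, as an engineer would, in place of code of your own. Each camera call takes 0.05 s, during which the arm holds its last target. There are 200 camera calls.

## Task

Dig the two-pronged carrying fork out of the tool bin: first move the cork block and the wooden cup mould that lie on top of it aside within the bin. Set the fork down flat on the middle of the stone slab without dropping it, then lower the bin's lid fully closed without slamming it; the cork and the mould stay in the bin, and leave the metal tin and the black disc beside them where they stand.

Things in the scene. Friction and masses are not known exactly. Their poses are not given: they have to be found in the camera images.
- bin: Grey sheet-metal tool bin, fixed to the bench, 280 (x) x 350 (y) x 75 (z) mm outside, open at the top, walls and floor 5 mm thick (inside 270 x 340 mm, inner floor 5 mm above the bench). Origin: centre of its underside, on the bench. Its x axis points away from the robot (turned by up to 0.2 rad), to the hinge side; z up.
- lid (a joint): The bin's lid angle, rad: 0 = closed flat on the rim, grows as it opens, stop at 1.20. It starts at 1.05 to 1.20, leaning over the far half of the bin towards the robot: no room to come straight down there, so the gripper must lean back towards the robot, fingers pointing forward and down. The hinge is stiff: the lid stays where left; a few newtons at its free edge swing it down.
- lid_hinge (a point): Middle of the lid's hinge line, on the bin's far (+x) top rim, 140 mm from the bin's centre, 75.5 mm above the bench; the line runs along the bin's y. This frame turns with the lid: -x runs along its underside to the free edge, z is its outward normal. The lid is an aluminium sheet, 280 (hinge to free edge) x 350 x 6 mm, its underside passing through the hinge line.
- lid_handle (a point): Grip point on the small wooden knob on the lid's outer face, 250 mm from the hinge towards the free edge, at the lid's middle, 35 mm above the outer face.
- fork_mid (a point): Mid-height of the stem of the buried carrying fork (0.2-0.45 kg, lies flat, all 22 mm thick, 181 x 80 mm overall), near its centre of mass. x runs along the stem to the prongs, away from the robot within 0.4 rad. Steel stem 24 mm wide, x = -62 to 32 mm; wooden T grip 18 x 76 mm at x = -71; cross bar 18 x 80 mm at x = 41; two prongs 12 mm wide at y = +-34, to x = 101.
- cork_mid (a point): Centre of a loose cork block 85 (x) x 52 (y) x 24 (z) mm that lies flat on the fork's stem and cross bar; x along its length, z up.
- mould_mid (a point): Centre of a loose dark-wood cup mould, a round cup 56 mm across and 36 mm high, open side up, that stands on the fork by its T grip; z up.
- rod_mid (a point): Centre of a loose dark steel bar 13 (x) x 120 (y) x 13 (z) mm lying on the bin floor along the wall nearest the robot; not part of the job.
- slab: Pale stone slab, fixed on the bench to the left of the bin, 220 (x) x 190 (y) x 30 (z) mm, top 30 mm above the bench. Origin: centre of its underside, on the bench; x along its longer side, z up.
- tin_mid (a point): Bystander: centre of a closed metal tin 72 mm across, 90 mm high, standing behind the gap between bin and slab.
- puck_mid (a point): Bystander: centre of a black graphite disc 60 mm across, 20 mm high, right of the bin.
Things that resemble listed ones, but are neither listed nor needed, are in the scene too. What is meant by the part that bears cork_mid is not purple, and is the larger of those in its own colour.

How it is judged:
On the way, in this order (a step that is already met when the one before it is completed fails the run):
1. the cork block and the mould are both off the fork (clear of it, or down beside it on the bin floor) while the fork still lies in the bin ((contact force between cork and fork below 0.05 N or z of cork_mid in the frame of bin below 0.028 m) and (contact force between mould and fork below 0.05 N or z of mould_mid in the frame of bin below 0.036 m) and z of fork_mid in the frame of bin below 0.035 m), for 0.1 s.
2. the fork is lifted out of the bin, its middle more than 80 mm above the bench (height (world z) of fork_mid above 0.08 m), for 0.1 s.
3. the fork is brought down over the slab's middle to within 15 mm of lying on it while the fingers still hold it (horizontal distance between fork_mid and slab below 0.06 m and z of fork_mid in the frame of slab below 0.056 m and contact force between fork and the fingers above 0.5 N), for 0.05 s.
At the end, for the whole second after the job is handed in: The fork lies flat (within 0.1 rad, right way up) and still on the stone slab, its middle within 60 mm of the slab's centre; the lid is closed (under 0.05 rad); the cork block and the mould are inside the bin (horizontal distance between fork_mid and slab below 0.06 m and z of fork_mid in the frame of slab between 0.036 and 0.047 m and angle between fork_mid's own z axis and vertical below 0.1 rad and linear speed of fork below 0.02 m/s and value of joint lid below 0.05 rad and x of cork_mid in the frame of bin between -0.135 and 0.135 m and y of cork_mid in the frame of bin between -0.17 and 0.17 m and z of each of cork_mid, mould_mid in the frame of bin below 0.07 m and x of mould_mid in the frame of bin between -0.135 and 0.135 m and y of mould_mid in the frame of bin between -0.17 and 0.17 m); the robot touches nothing.
It fails at once if the lid is slammed (swings shut faster than 2 rad/s) (velocity of joint lid below -2 rad/s).
It fails at once if the tin or the black disc is moved more than 40 mm (distance of any of tin_mid, puck_mid from where it was at the start of the episode above 0.04 m).
It also fails if it takes over 70 s, if anything falls off the work surface, if the arm or the gripper's body presses on something with over 40 N, if the wrist force passes 120 N, or if a joint passes its speed limit or range.

## Working session

There is one attempt and no reset: what is moved stays moved. The work goes in short steps, each a Python script; the robot and the scene stay as the last script left them, time stands still between calls to the robot, and variables do not carry over. Pictures are saved under pics/ and viewed, about 8 in all and at most 12, crops included, and the job is handed in when it is done.

```bash
mkdir -p pics; ls; python3 - <<'E'
from rig import robot
import cv2,numpy as np
for n in("scene","top"):
    im=robot.grab_frame(n); cv2.imwrite(f"pics/{n}0.png",im[:,:,::-1]); 
    c=robot.camera_info(n); print(n,c)
    R=cv2.Rodrigues(np.array(c["rvec"]))[0]; print("cam pos",-R.T@np.array(c["tvec"]))
s=robot.get_state();print(s)
E
```

```text
pics
scene {'fx': 408.49044878108714, 'fy': 408.49044878108714, 'cx': 319.539964699874, 'cy': 205.3033161320309, 'rvec': array([ 0.58115466,  2.67477864, -1.15932563]), 'tvec': array([ 0.49729003, -0.05176424,  1.42145595])}
cam pos [0.89752112 0.76968051 0.9341101 ]
top {'fx': 376.87204121834645, 'fy': 376.87204121834645, 'cx': 318.6046180725446, 'cy': 200.95822417977107, 'rvec': array([ 2.15411178, -2.21362145,  0.10925824]), 'tvec': array([-0.05740134,  0.5569517 ,  0.92640365])}
cam pos [ 0.47369841 -0.05816758  0.97156584]
{'time': 0.1, 'qpos': array([ 1.09145087,  0.41783323, -0.01030211,  1.61351028,  0.00472719,
        1.11008506, -0.05298848]), 'joint_vel': array([-0.00177266,  0.00126438,  0.00011508,  0.00096701, -0.00176995,
        0.00057651, -0.00069924]), 'effort': array([ 1.79798752e-01, -8.49493575e+01,  7.46549014e-01, -4.05036700e+01,
       -5.18057600e-02,  1.27903193e+00, -2.17479985e-02]), 'ee_pos': array([ 0.26508193, -0.56621363,  0.22419229]), 'tool_rot': array([[ 9.05655289e-01,  4.24014735e-01,  4.07131001e-05],
       [ 4.24014735e-01, -9.05655270e-01, -1.91513535e-04],
       [-4.43325273e-05,  1.90708200e-04, -9.99999981e-01]]), 'force': array([ 0.12718173,  0.34579877, -1.10226279]), 'moment': array([-0.22418956, -0.07474055,  0.02787752]), 'opening': 0.0936980053258653}
```

View pics/scene0.png

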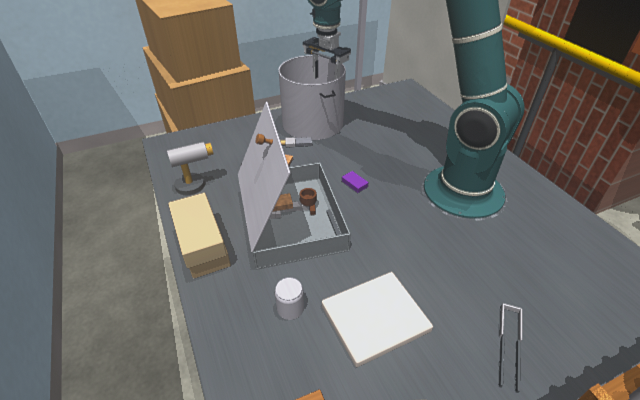

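View pics/top0.png

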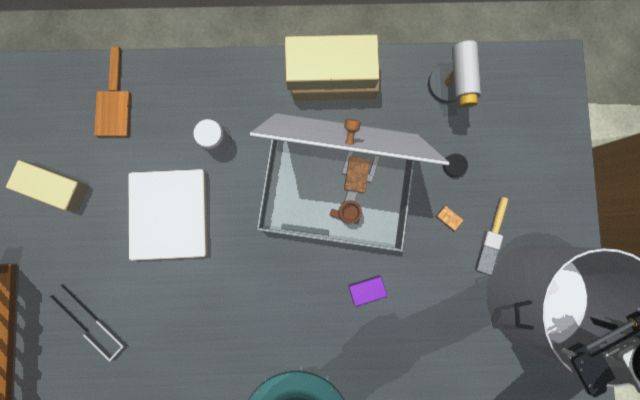

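The top view is oriented with +x up and +y left. The bin is around (335,190) with its lid open. Things that could be taken for the cork are the brown block on the fork in the bin (357,173), the small cork (450,217) outside and the purple block (367,290). I choose (357,173) as the larger brown one; the crop will check it. The mould is at (349,212), the slab at (167,215), the tin at (208,133) and the puck at (455,165). The gripper sits over or in the large pot, so it must rise first.

```bash
cat > h.py <<'E'
import numpy as np,cv2
from rig import robot
def cam(n):
    c=robot.camera_info(n);R=cv2.Rodrigues(np.array(c["rvec"]))[0];return c,R,np.array(c["tvec"])
def ray(n,px,z):
    "pixels -> points on the plane of height z"
    c,R,t=cam(n);px=np.atleast_2d(np.array(px,float));o=-R.T@t
    d=np.c_[(px[:,0]-c["cx"])/c["fx"],(px[:,1]-c["cy"])/c["fy"],np.ones(len(px))]@R
    return o+d*((z-o[2])/d[:,2])[:,None]
def proj(n,P):
    c,R,t=cam(n);q=np.atleast_2d(P)@R.T+t
    return np.c_[q[:,0]/q[:,2]*c["fx"]+c["cx"],q[:,1]/q[:,2]*c["fy"]+c["cy"]]
def tri(a,b):
    "one point from its scene and top pixels; gap printed"
    o=[];d=[]
    for n,p in(("scene",a),("top",b)):
        P,Q=ray(n,p,0)[0],ray(n,p,.1)[0];o.append(P);d.append((Q-P)/np.linalg.norm(Q-P))
    s=np.linalg.lstsq(np.c_[d[0],-d[1]],o[1]-o[0],rcond=None)[0]
    A,B=o[0]+s[0]*d[0],o[1]+s[1]*d[1];return (A+B)/2,np.linalg.norm(A-B)
def crop(n,f,x,y,w,h,k):
    im=robot.grab_frame(n)[y:y+h,x:x+w,::-1];cv2.imwrite("pics/"+f,cv2.resize(im,None,fx=k,fy=k,interpolation=cv2.INTER_CUBIC))
E
python3 - <<'E'
from h import *
a=robot.grab_frame("top")[105:255,245:455,::-1]; b=robot.grab_frame("scene")[100:270,225:365,::-1]
A=cv2.resize(a,None,fx=3.8,fy=3.8,interpolation=2)[:,:798];B=cv2.resize(b,None,fx=3.5,fy=3.5,interpolation=2)
cv2.imwrite("pics/topc.png",A);cv2.imwrite("pics/scc.png",B)
im=robot.grab_frame("top");hsv=cv2.cvtColor(im,cv2.COLOR_RGB2HSV)
m=cv2.inRange(hsv,(0,0,200),(180,60,255));m[:,:120]=0;m[:,240:]=0
for c in cv2.findContours(m,0,2)[0]:
    if cv2.contourArea(c)>200:
        r=cv2.minAreaRect(c);print(r);P=ray("top",cv2.boxPoints(r),.03 if r[0][1]>160 else .09);print(P.round(3),P.mean(0))
br=cv2.inRange(hsv,(3,80,40),(18,255,255));br[:,:320]=0;br[:,470:]=0;br[250:]=0;br[:115]=0
for c in cv2.findContours(br,0,2)[0]:
    if cv2.contourArea(c)>40: r=cv2.minAreaRect(c);print("brown",cv2.contourArea(c),r)
# bin rim candidates
print(ray("top",[(259,230),(404,251),(411,160),(272,138)],.075).round(3))
print("puck",ray("top",[(455,165)],.02))
E
```

```text
((165.8190155029297, 214.39715576171875), (87.71321868896484, 75.69282531738281), 88.63607025146484)
[[0.642 0.406 0.03 ]
 [0.642 0.217 0.03 ]
 [0.423 0.212 0.03 ]
 [0.424 0.398 0.03 ]] [0.5323892  0.30827386 0.03      ]
((207.0, 132.5), (25.0, 26.0), 90.0)
[[0.751 0.22  0.09 ]
 [0.749 0.158 0.09 ]
 [0.689 0.158 0.09 ]
 [0.69  0.22  0.09 ]] [0.71992624 0.18902748 0.09      ]
brown 314.5 ((449.2683410644531, 217.9146270751953), (23.73841094970703, 14.524161338806152), 38.65980911254883)
brown 408.0 ((346.9963684082031, 210.36502075195312), (28.45414924621582, 21.92963218688965), 25.016895294189453)
brown 631.5 ((356.8108215332031, 174.13514709472656), (20.385473251342773, 33.53739547729492), 9.462322235107422)
brown 199.5 ((352.0, 131.0), (24.0, 14.0), 90.0)
[[ 0.486  0.071  0.075]
 [ 0.427 -0.271  0.075]
 [ 0.644 -0.298  0.075]
 [ 0.707  0.037  0.075]]
puck [[ 0.63884521 -0.42531199  0.02      ]]
```

View pics/topc.png

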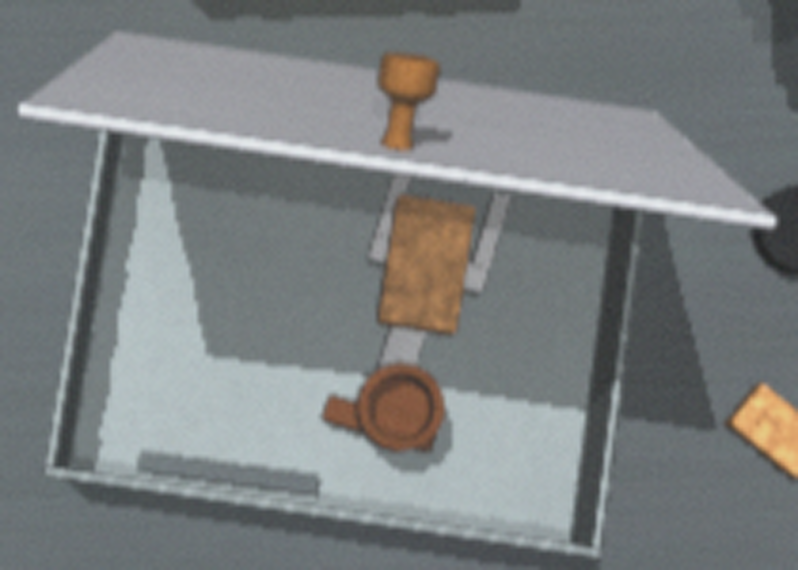

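View pics/scc.png

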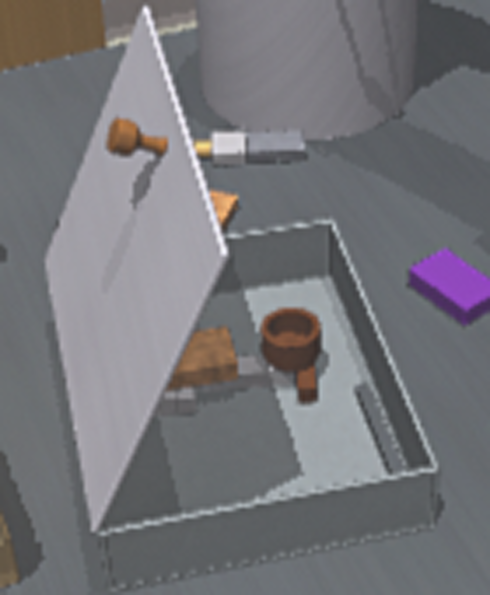

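The crops confirm the brown cork on the fork's stem and cross bar, with the mould standing on the T grip. The stray cork and the purple block are outside. The rod is at the near wall, left of centre. The cross bar's near corners are at crop px (370,258) and (480,293). Next come the poses, with size checks.

```bash
python3 - <<'E'
from h import *
T=lambda *p:np.array(p)/3.8+[245,105]
S=lambda *p:np.array(p)/3.5+[225,100]
n=ray("top",T([50,470],[598,553]),.075);y=(n[0]-n[1])[:2];print("near edge len",np.linalg.norm(y));y/=np.linalg.norm(y);x=np.array([y[1],-y[0]])
C=n.mean(0)[:2]+.14*x;print("bin",C,"yaw",np.arctan2(x[1],x[0]))
B=lambda P:np.round([(P[:2]-C)@x,(P[:2]-C)@y],3)
sc=ray("scene",S([430,468],[330,222],[100,530]),.075);print("scene rim corners (-.14,.175),(-.14,-.175),(.14,.175):",[B(p) for p in sc])
for nm,a,b in(("edge+y",S(225,255),T(20,110)),("edge-y",S(145,8),T(775,222))):
    P,g=tri(a,b);q=B(P);print(nm,P.round(3),g.round(4),q,"ang",np.arctan2(P[2]-.0755,.14-q[0]),"L",np.hypot(P[2]-.0755,.14-q[0]))
c=ray("top",T([395,197],[475,207],[460,333],[380,320]),.051);m=c.mean(0)
print("cork",m,B(m),"sides",np.linalg.norm(c[0]-c[1]),np.linalg.norm(c[1]-c[2]),"yaw",[np.arctan2(*(p-q)[[1,0]]) for p,q in((c[0],c[3]),(c[1],c[2]))])
k=ray("top",T([370,258],[480,293]),.027);d=(k[0]-k[1])[:2];print("crossbar len",np.linalg.norm(d));d/=np.linalg.norm(d);f=np.array([d[1],-d[0]])
fm=k.mean(0)[:2]-.032*f;print("fork",fm,B(fm),"yaw",np.arctan2(f[1],f[0]),"yaw-bin",np.arctan2(f[1],f[0])-np.arctan2(x[1],x[0]))
t=ray("top",T([328,408],[432,443]),.02);print("Tgrip len",np.linalg.norm(t[0]-t[1]),"mid",t.mean(0),"expect",fm-.071*f)
mo=ray("top",T([402,405]),.063)[0];e=ray("top",T([358,405],[445,405]),.063);print("mould",mo,B(mo),"dia",np.linalg.norm(e[0]-e[1]))
print("mould scene",ray("scene",S([291,330]),.063))
E
```

```text
near edge len 0.34537907440542825
bin [ 0.59606928 -0.12155056] yaw -0.17755242997594445
scene rim corners (-.14,.175),(-.14,-.175),(.14,.175): [array([-0.137,  0.177]), array([-0.139, -0.163]), array([0.134, 0.177])]
edge+y [0.648 0.048 0.328] 0.0018 [0.021 0.176] ang 1.129842092644521 L 0.27881741009452016
edge-y [ 0.587 -0.296  0.326] 0.0032 [ 0.022 -0.173] ang 1.1312309993411984 L 0.2772907212405031
cork [ 0.61596067 -0.17004784  0.051     ] [ 0.028 -0.044] sides 0.05262144515233669 0.08339647544629311 yaw [np.float64(-0.15441994123452937), np.float64(-0.15649881252197465)]
crossbar len 0.07686322633422069
fork [ 0.5817932  -0.16038634] [-0.007 -0.041] yaw -0.33717398844364266 yaw-bin -0.1596215584676982
Tgrip len 0.07290530832983906 mid [ 0.51317043 -0.13816746  0.02      ] expect [ 0.51479097 -0.13689801]
mould [ 0.5240295  -0.14901289  0.063     ] [-0.066 -0.04 ] dia 0.05539557881595072
mould scene [[ 0.52359025 -0.13857476  0.063     ]]
```

Sizes match within 2–3 mm, both views agree, and the lid angle is about 1.13. First move: rise out of the pot, then shift the mould.

```bash
cat >> h.py <<'E'
C=np.array([.596,-.122]);BY=-.175;FK=np.array([.5818,-.1604]);FY=-.337
def W(x,y,z):
    c,s=np.cos(BY),np.sin(BY);return np.array([C[0]+c*x-s*y,C[1]+s*x+c*y,z])
def rot(yaw,lean):
    x0=np.array([np.cos(yaw),np.sin(yaw),0]);u=np.array([0,0,1.])
    x=np.cos(lean)*x0+np.sin(lean)*u;z=np.sin(lean)*x0-np.cos(lean)*u
    return np.c_[x,np.cross(z,x),z]
def st(m=""):
    s=robot.get_state();print(m,"t",round(s["time"],2),"p",s["ee_pos"].round(3),"F",s["force"].round(1),"op",round(s["opening"],4))
def lin(p,v=.15,**k): return robot.move_linear(p,velocity=v,**k)
E
python3 - <<'E'
from h import *
p=robot.get_state()["ee_pos"];lin([p[0],p[1],.42],.25);st()
R=rot(BY,.25);m=np.array([.524,-.146,0])
robot.move_ptp(m+[0,0,.20]-[.03,0,0],R);st("above")
lin(m+[0,0,.12],.2);print(lin(m+[0,0,.052],.1,threshold=8));st("down")
robot.gripper_to(.03);st("grip")
lin(m+[0,0,.10],.15);t=W(-.062,.09,0);lin(t+[0,0,.10],.2);print(lin(t+[0,0,.031],.08,threshold=6));st("place")
robot.gripper_to(.076);st();lin(t+[0,0,.12],.2)
crop("top","m1.png",230,105,230,150,3.4);st()
E
```

```text
t 1.18 p [ 0.265 -0.566  0.418] F [-1.8  2.9 -1.4] op 0.0943
above t 3.09 p [ 0.494 -0.147  0.2  ] F [-1.5  3.3 -0.5] op 0.0939
False
down t 4.5 p [ 0.524 -0.146  0.053] F [-2.1  3.4 -1.2] op 0.094
grip t 5.18 p [ 0.524 -0.146  0.052] F [-3.1  4.3  2.1] op 0.0561
True
place t 7.3 p [ 0.55  -0.023  0.03 ] F [-4.7  2.8  7.7] op 0.0554
 t 7.83 p [ 0.549 -0.023  0.029] F [-1.8  1.4 -1.3] op 0.0759
 t 8.48 p [ 0.55  -0.023  0.119] F [-2.6  3.6 -0.7] op 0.076
```

View pics/m1.png

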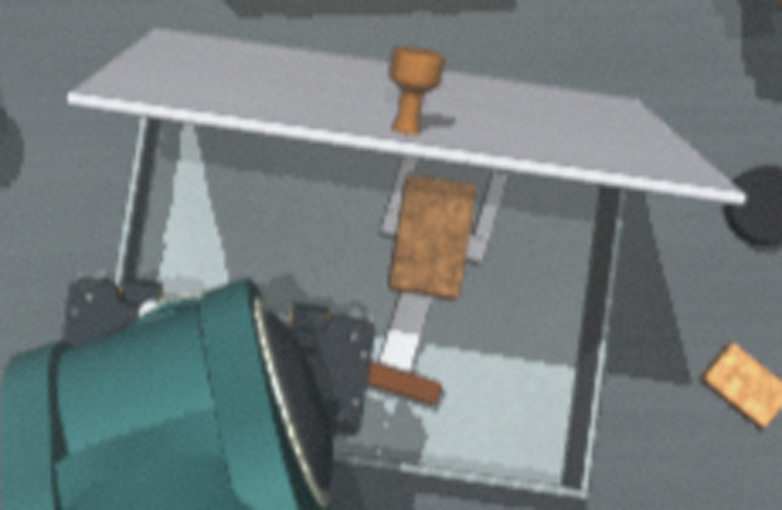

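The mould is off to the left and the fork and cork haven't moved. Now the cork.

```bash
python3 - <<'E'
from h import *
R=rot(-.155,.6);g=np.array([.616,-.170,.052])-.010*np.array([np.cos(.155),-np.sin(.155),0])
back=-R[:,2]
p=robot.get_state()["ee_pos"]
lin([p[0]-.06,p[1],.2],.2)
robot.move_ptp(g+.12*back+[-.01,0,.03],R);robot.gripper_to(.082);st("pre")
lin(g+.07*back,.2);print(lin(g,.08,threshold=8));st("at")
robot.gripper_to(.03);st("grip")
a=g+[0,0,.045];lin(a,.12)
d=W(.015,.065,0)-W(.015,-.044,0);t=a+d;lin(t,.18)
print(lin(t-[0,0,.066],.08,threshold=6));st("place")
robot.gripper_to(.076);lin(robot.get_state()["ee_pos"]+.08*back,.15);p=robot.get_state()["ee_pos"];lin(p+[-.08,-.0,.12],.25)
robot.move_ptp([.40,-.16,.32],rot(FY,.6));st()
crop("top","m2.png",230,105,230,150,3.4);crop("scene","m2s.png",225,100,140,170,3.4)
E
```

```text
pre t 10.89 p [ 0.529 -0.158  0.181] F [-1.7  2.5 -0.3] op 0.0822Traceback (most recent call last):
  File "<stdin>", line 7, in <module>
  File "h.py", line 31, in lin
    def lin(p,v=.15,**k): return robot.move_linear(p,velocity=v,**k)
                                 ~~~~~~~~~~~~~~~~~^^^^^^^^^^^^^^^^^^
rig.PlanningError: the arm cannot follow that straight line within its joint ranges
```

```bash
python3 - <<'E'
from h import *
print(robot.get_state()["qpos"].round(2))
g=np.array([.606,-.168,.052])
for l in(.25,.35,.45,.5,.6,.7):
  for yo in (0,np.pi):
    R=rot(-.155,l)
    if yo: R=np.c_[-R[:,0],-R[:,1],R[:,2]]
    for p in (g,g-.07*R[:,2],g+[0,0,.045],g+[-.0,.108,-.022]):
        q=robot.ik(p,R);print(l,round(yo),None if q is None else np.round(q,2))
E
```

```text
[ 1.24  0.24 -1.05  2.26  0.75  0.21 -2.15]
0.25 0 [ 0.72  0.62 -0.62  1.91  0.67  0.54 -2.04]
0.25 0 [ 0.98  0.6  -0.96  1.91  0.76  0.73 -2.1 ]
0.25 0 [ 0.87  0.61 -0.83  1.89  0.72  0.67 -2.07]
0.25 0 [ 0.48  0.61 -0.55  1.97  0.76  0.5  -2.33]
0.25 3 [ 1.09  0.94 -1.22  1.9   1.23  0.92  0.75]
0.25 3 [ 1.05  0.66 -1.09  1.91  0.87  0.79  0.96]
0.25 3 [ 1.03  0.74 -1.09  1.88  0.96  0.81  0.9 ]
0.25 3 [ 0.87  0.9  -1.13  1.96  1.27  0.86  0.49]
0.35 0 [ 0.68  0.57 -0.55  1.99  0.73  0.38 -2.12]
0.35 0 [ 0.95  0.51 -0.87  2.01  0.76  0.54 -2.13]
0.35 0 [ 0.81  0.53 -0.71  1.97  0.71  0.49 -2.09]
0.35 0 [ 0.44  0.58 -0.5   2.04  0.97  0.37 -2.55]
0.35 3 [ 1.14  0.95 -1.24  1.98  1.38  0.85  0.63]
0.35 3 [ 1.09  0.62 -1.09  2.01  0.97  0.65  0.87]
0.35 3 [ 1.14  0.83 -1.24  1.96  1.21  0.81  0.73]
0.35 3 [ 0.93  0.95 -1.2   2.03  1.48  0.87  0.34]
0.45 0 [ 0.64  0.54 -0.49  2.06  0.99  0.23 -2.38]
0.45 0 [ 0.88  0.43 -0.75  2.1   0.81  0.35 -2.2 ]
0.45 0 [ 0.73  0.48 -0.59  2.05  0.77  0.31 -2.16]
0.45 0 None
0.45 3 [ 1.13  0.87 -1.16  2.05  1.51  0.69  0.48]
0.45 3 [ 1.22  0.7  -1.2
[... 511 characters left out ...]
.36  2.18  4.09  0.25  0.62]
0.6 0 None
0.6 0 None
0.6 0 [-0.46  0.6   0.54  2.24  3.77  0.28  0.67]
0.6 3 [ 0.75  0.57 -0.6   2.16  2.09  0.24 -0.29]
0.6 3 [ 1.08  0.5  -0.97  2.22  1.64  0.32  0.18]
0.6 3 [ 0.9   0.52 -0.77  2.14  1.64  0.27  0.17]
0.6 3 [ 0.34  0.55 -0.39  2.22  2.25  0.32 -0.72]
0.7 0 [-0.2   0.59  0.54  2.25  3.84  0.45  0.81]
0.7 0 [-0.05  0.36  0.36  2.33  3.8   0.29  0.95]
0.7 0 [-0.05  0.43  0.36  2.24  3.87  0.28  0.85]
0.7 0 [-0.62  0.7   0.72  2.3   3.64  0.48  0.7 ]
0.7 3 [ 0.62  0.55 -0.42  2.22  2.81  0.31 -1.04]
0.7 3 [ 0.84  0.41 -0.65  2.31  2.55  0.24 -0.78]
0.7 3 [ 0.72  0.47 -0.54  2.21  2.52  0.22 -0.75]
0.7 3 [ 0.22  0.56 -0.25  2.27  2.65  0.43 -1.15]
```

Lean 0.35 gives comfortable joint values and about 80 mm clearance to the lid edge. I'll use that.

```bash
cat > cork.py <<'E'
from h import *
R=rot(-.155,.35);g=np.array([.616,-.170,.052])-.010*np.array([np.cos(.155),-np.sin(.155),0])
back=-R[:,2]
robot.move_ptp(g+.09*back,R);st("pre")
print(lin(g,.1,threshold=8));st("at")
robot.gripper_to(.03);st("grip")
a=g+[-.01,0,.04];lin(a,.12)
d=W(.015,.065,0)-W(.015,-.044,0);t=a+d;lin(t,.18)
print(lin(t-[0,0,.061],.08,threshold=6));st("place")
robot.gripper_to(.076);lin(robot.get_state()["ee_pos"]+.08*back,.15);p=robot.get_state()["ee_pos"];lin(p+[-.07,-.0,.10],.25)
robot.move_ptp([.40,-.16,.32],rot(FY,.35));st()
crop("top","m2.png",230,105,230,150,3.4)
E
python3 cork.py
```

```text
pre t 11.39 p [ 0.576 -0.163  0.136] F [-2.3  3.4 -0.7] op 0.0822
False
at t 12.44 p [ 0.606 -0.169  0.053] F [-0.7  4.1 -1. ] op 0.0821
grip t 13.02 p [ 0.606 -0.168  0.052] F [-4.5  3.2  2.9] op 0.0518
True
place t 15.03 p [ 0.614 -0.061  0.03 ] F [-2.2  2.5  2.9] op 0.0517
 t 17.98 p [ 0.4   -0.16   0.319] F [-2.1  3.6 -0.9] op 0.0763
```

View pics/m2.png

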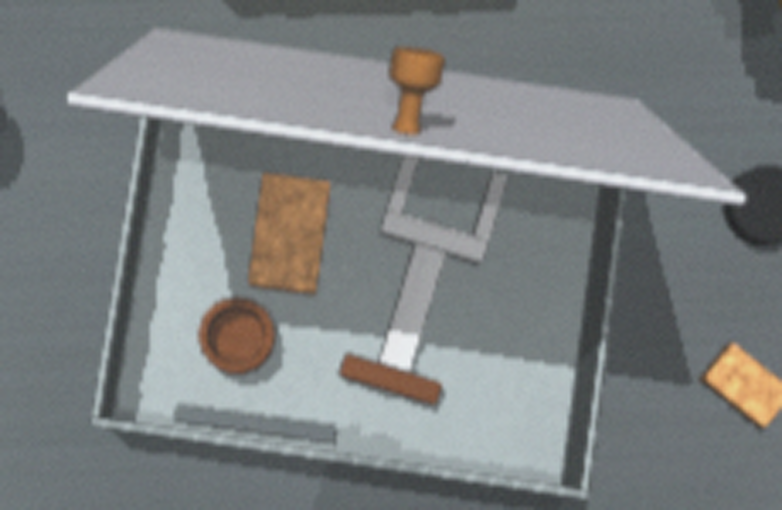

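Mould and cork lie beside the fork on the floor, clear of it: cork (288,233), mould (237,335), fork cross bar corners (383,233) and (483,262). I'll refine the fork pose and check IK, then grasp.

```bash
python3 - <<'E'
from h import *
T=lambda *p:np.array(p)/3.4+[230,105]
k=ray("top",T([382,233],[483,263]),.027);k2=ray("top",T([341,377],[441,404]),.016)
for a,o in((k,.032),(k2,-.080)):
    d=(a[0]-a[1])[:2];L=np.linalg.norm(d);d/=L;f=np.array([d[1],-d[0]]);print("len",L,"yaw",np.arctan2(f[1],f[0]),"mid",a.mean(0)[:2]-o*f)
v=(k.mean(0)-k2.mean(0));print("axis yaw",np.arctan2(v[1],v[0]),"len",np.linalg.norm(v[:2]),"(.112)")
g=np.array([*FK,.028])
for l in(.25,.35):
  for p,y in((g,FY),(g+[-.05,.016,.13],FY),(np.array([.532,.308,.16]),FY),(np.array([.532,.308,.053]),FY),(np.array([.532,.308,.053]),0),(np.array([.532,.308,.053]),.3)):
    q=robot.ik(p,rot(y,l));print(l,y,None if q is None else np.round(q,2))
E
```

```text
len 0.0784084632142535 yaw -0.31759885018254347 mid [ 0.58044006 -0.16186213]
len 0.07721439790296224 yaw -0.2910927186396036 mid [ 0.58266841 -0.16122172]
axis yaw -0.31018464043150484 len 0.11005801466462234 (.112)
0.25 -0.337 [ 0.55  0.58 -0.44  1.99  0.65  0.45 -2.27]
0.25 -0.337 [ 0.79  0.32 -0.7   2.04  0.42  0.65 -2.07]
0.25 -0.337 [-0.81  0.4   0.16  1.83  0.21  0.79 -2.71]
0.25 -0.337 [-0.78  0.55  0.12  1.89  0.27  0.58 -2.8 ]
0.25 0 [-0.36  0.56 -0.37  1.92  0.65  0.59 -2.76]
0.25 0.3 [ 0.12  0.74 -0.96  1.93  1.08  0.77 -2.72]
0.35 -0.337 [ 0.28  0.52 -0.1   2.07  0.45  0.23 -2.14]
0.35 -0.337 [ 0.71  0.26 -0.6   2.11  0.43  0.51 -2.1 ]
0.35 -0.337 [-1.01  0.4   0.35  1.89  0.25  0.71 -2.79]
0.35 -0.337 [-1.16  0.62  0.56  1.95 -0.01  0.48 -2.62]
0.35 0 [-0.68  0.51 -0.01  2.    0.58  0.42 -2.76]
0.35 0.3 [-0.05  0.61 -0.72  2.01  1.1   0.56 -2.81]
```

```bash
cat > fork.py <<'E'
from h import *
R=rot(-.31,.25);R=np.c_[-R[:,0],-R[:,1],R[:,2]]
g=np.array([.5815,-.1612,.028]);back=-R[:,2]
robot.gripper_to(.06);robot.move_ptp(g+.12*back,R);st("pre")
print(lin(g,.1,threshold=8));st("at");p=robot.get_state()["ee_pos"]
robot.gripper_to(.0);st("grip");print(robot.get_state()["qpos"].round(2))
lin(p+[-.01,0,.06],.1);lin(p+[-.05,.015,.14],.15);st("lifted")
crop("top","m3.png",230,105,230,150,3.4)
E
python3 fork.py
```

```text
pre t 20.43 p [ 0.553 -0.152  0.144] F [-1.7  3.4 -0.3] op 0.0598
False
at t 21.77 p [ 0.582 -0.161  0.029] F [-1.4  3.   0.1] op 0.0598
grip t 22.43 p [ 0.582 -0.161  0.028] F [-2.5  4.8  1.7] op 0.0238
[ 0.87  0.71 -0.85  1.98  1.04  0.63  0.63]
lifted t 23.95 p [ 0.532 -0.147  0.168] F [-2.5  3.2 -3.7] op 0.0237
```

View pics/m3.png

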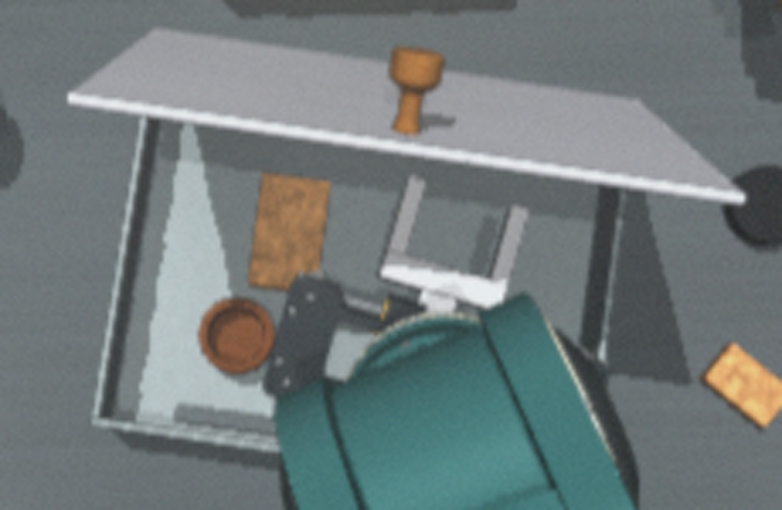

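The fork is held and out of the bin. Now to the slab.

```bash
cat > place.py <<'E'
from h import *
R=robot.get_state()["tool_rot"];s=np.array([.5325,.308,0])
lin([.50,.08,.17],.25)
try: lin(s+[0,0,.14],.25)
except robot.PlanningError as e: print("ptp",e);robot.move_ptp(s+[0,0,.14],R)
lin(s+[0,0,.066],.12);print(lin(s+[0,0,.050],.03,threshold=5));st("down")
robot.pause(.2);robot.gripper_to(.055);st("open")
R=robot.get_state()["tool_rot"];p=robot.get_state()["ee_pos"];lin(p-.1*R[:,2],.12);lin(robot.get_state()["ee_pos"]+[-.03,-.05,.15],.25);robot.gripper_to(0)
st();print(robot.get_state()["qpos"].round(2))
crop("top","m4.png",100,100,370,170,2.1)
# feasibility of lid pushing
Rv=rot(BY,0)
for a in np.linspace(1.2,0,5):
    for dy in(-.06,.06):
        x=.14-.265*np.cos(a)+.006*np.sin(a)+.008;z=.0755+.265*np.sin(a)+.006*np.cos(a)+.019
        for f in(1,-1):
            q=robot.ik(W(x,dy,z),Rv*[f,f,1]);print(a.round(2),dy,f,None if q is None else np.round(q,2))
E
python3 place.py
```

```text
True
down t 27.46 p [0.533 0.308 0.053] F [-0.4  3.9 -0.2] op 0.0236
open t 28.32 p [0.532 0.308 0.053] F [-0.2  3.3 -0.2] op 0.0554
 t 31.03 p [0.479 0.265 0.299] F [-1.8  3.5 -1.1] op 0.0002
[ 0.33  0.31 -1.2   1.82  0.57  1.16  0.21]
1.2 -0.06 1 [ 0.63  0.48 -0.59  1.32  0.26  1.42 -1.69]
1.2 -0.06 -1 [ 0.9   0.65 -1.11  1.31  0.57  1.52  1.25]
1.2 0.06 1 [ 0.41  0.47 -0.52  1.33  0.23  1.41 -1.85]
1.2 0.06 -1 [ 0.71  0.62 -1.07  1.31  0.54  1.51  1.09]
0.9 -0.06 1 [ 0.71  0.37 -0.61  1.56  0.22  1.28 -1.67]
0.9 -0.06 -1 [ 1.04  0.53 -1.13  1.55  0.49  1.37  1.26]
0.9 0.06 1 [ 0.48  0.35 -0.55  1.57  0.19  1.28 -1.85]
0.9 0.06 -1 [ 0.84  0.52 -1.13  1.56  0.48  1.37  1.06]
0.6 -0.06 1 [ 0.76  0.3  -0.6   1.77  0.19  1.13 -1.65]
0.6 -0.06 -1 [ 1.14  0.48 -1.15  1.76  0.47  1.21  1.26]
0.6 0.06 1 [ 0.51  0.29 -0.57  1.78  0.17  1.12 -1.86]
0.6 0.06 -1 [ 0.93  0.48 -1.16  1.77  0.47  1.21  1.03]
0.3 -0.06 1 [ 0.75  0.32 -0.57  1.93  0.21  0.96 -1.67]
0.3 -0.06 -1 [ 1.2   0.55 -1.21  1.91  0.58  1.09  1.15]
0.3 0.06 1 [ 0.5   0.3  -0.55  1.94  0.19  0.95 -1.89]
0.3 0.06 -1 [ 0.94  0.5  -1.15  1.92  0.53  1.06  0.96]
0.0 -0.06 1 [ 0.71  0.41 -0.52  2.02  0.28  0.79 -1.73]
0.0 -0.06 -1 [ 1.15  0.64 -1.14  2.01  0.72  0.97  1.04]
0.0 0.06 1 [ 0.46  0.4  -0.51  2.03  0.27  0.78 -1.97]
0.0 0.06 -1 [ 0.79  0.53 -0.95  2.02  0.56  0.88  0.93]
```

View pics/m4.png

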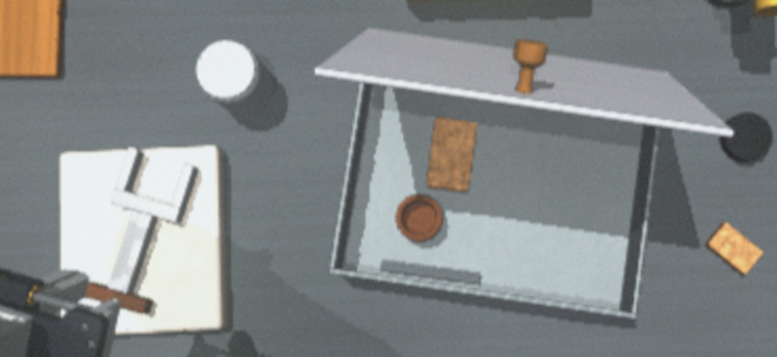

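The fork lies on the slab (crop (140,240)), well centred, and the tin and puck are untouched. Now the lid: vertical closed fingers on its outer face near the free edge, left of the knob, following the arc.

```bash
cat > lid.py <<'E'
from h import *
R=rot(BY,0);D=.265
def tip(a,off=0,dz=0):
    n=.006+off
    return W(.14-D*np.cos(a)+n*np.sin(a)+.008,.06,.0755+D*np.sin(a)+n*np.cos(a)+.019+dz)
p=robot.get_state()["ee_pos"];lin([p[0],p[1],.46],.3)
s=tip(1.13,.03);robot.move_ptp([s[0]-.05,s[1],.47],R);lin([s[0],s[1],.46],.2);lin(s,.2);st("behind")
for a in np.linspace(1.10,.1,9): lin(tip(a,-.003),.12)
st("low");print(lin(tip(0,0),.06,threshold=25));st()
print(lin(tip(0,-.006),.02,threshold=12));st("pressed")
lin(tip(0,.10),.15);p=robot.get_state()["ee_pos"];lin(p+[-.02,0,.2],.3);robot.move_ptp([.40,-.05,.45],R);st()
im=robot.grab_frame("top")[:,:,::-1];im2=robot.grab_frame("scene")[:,:,::-1]
cv2.imwrite("pics/m5.png",np.vstack([im[90:300,100:500],im2[120:370,200:600]]))
E
python3 lid.py
```

```text
behind t 34.88 p [ 0.673 -0.075  0.351] F [-1.3  3.1 -0.5] op 0.0006
low t 38.77 p [ 0.493 -0.043  0.124] F [-1.7  3.1  0.3] op 0.0005
True
 t 39.21 p [ 0.491 -0.043  0.101] F [-7.4  2.6 18.4] op 0.0003
True
pressed t 39.42 p [ 0.491 -0.043  0.1  ] F [-10.4   2.1  24. ] op 0.0005
 t 41.49 p [ 0.399 -0.05   0.449] F [-1.4  3.3 -0.3] op 0.0009
```

View pics/m5.png

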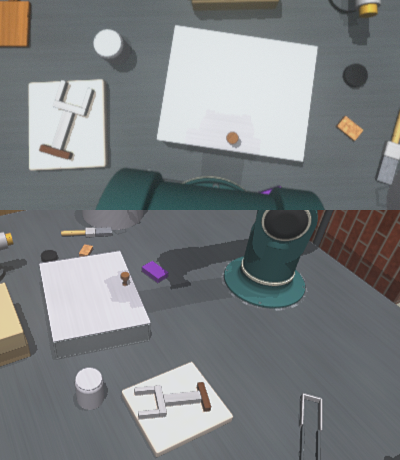

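The lid lies closed: the fingertip stopped at 81 mm, and the lid's closed top should be at 81.5 mm. The fork lies flat on the middle of the slab. The tin and disc stand where they were, and the arm is clear.

```bash
python3 - <<'E'
from h import *
k=ray("top",[(165,201)],.052)[0];print("stem mid px approx",k)
st();robot.sign_off()
E
```

```text
stem mid px approx [0.56269358 0.30202556 0.052     ]
 t 41.59 p [ 0.4   -0.05   0.449] F [-1.7  2.8  0.1] op 0.0008
the job is handed in; nothing more can be done
```

The job is handed in at 41.6 s of the 70 s allowed; the rig reports no verdict.

- **Clearing the fork:** I moved the mould and then the cork to the left side of the bin floor. The picture before the fork lift showed both clear of it.
- **Fork:** I gripped it by the stem (24 mm opening, as expected), lifted it out and lowered it onto the slab's middle until it touched. I opened the fingers only after contact.
- **Lid:** I pushed it down with closed fingertips on its outer face near the free edge. The commanded pace was about 0.12 m/s, which is about 0.5 rad/s on average. I didn't measure the lid's actual speed.

**Last checks:**
- The final pictures show the lid flat on the rim. The fingertip stopped at 81 mm, against 81.5 mm for a closed lid. The tin and the disc look unmoved, though I didn't measure them.
- The fork looks flat on the slab. It was released with the grip point within 1 mm of the measured slab centre. A rough one-pixel reading by eye, taken just before handing in, put a point on its stem about 30 mm ahead of centre. The two don't fully agree, but both are inside the 60 mm limit.
- The cork and mould can't be seen under the closed lid. They were in the bin, well below the rim, in the last view before it closed.

One planned approach at a steeper lean was refused as out of joint range before anything was touched. I used a smaller lean instead.

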